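Lay the table easel flat

ROBOT

A 6-joint arm with a two-finger parallel gripper is mounted at the origin on the work surface; the furniture and walls round the work are solid. World frame = base frame: x ahead of the robot, y to its left, z up, the work surface at z = 0. Lengths are in m, angles in rad, forces in N, time in s.
With the tool pointing down it reaches from about 0.425 to 0.95 m from the base axis. Payload 14.7 kg.
Tool frame: the origin (TCP) lies at the very end of the fingers, on their centre line; the grasp point (between the pads) lies 19 mm behind it; z points along the fingers, y is the direction in which the jaws open and shut (so a half turn about z gives the same grasp; the last joint's range is limited). The gripper opens to 85 mm and grips with 20 to 120 N. Pads are 22 mm wide; open, the fingers measure 114 mm over their backs; the gripper's body (76 mm by 85 mm) begins 54 mm behind the grasp point. The pads swing forward as they close: fully open they stand 13 mm farther back than shut.
Start: joints at [-1.259, 0.48, 1.596, -0, 1.065, -0.047], TCP at [0.228, -0.609, 0.231] pointing down, gripper open.
Joint ranges: [-2.75, 2.75], [-0.82, 2.05], [0.23, 2.67], [-1.56, 4.7], [0.09, 2.69], [-2.92, 2.92]. Speed limits (rad/s): [1.89, 1.89, 2.39, 3.01, 3.01, 3.01].

INTERFACE

Orientations are given as a unit quaternion [w, x, y, z].
In Python, from plant import ctrl gives the robot as it stands.
- The arm moves only by the tool jog_arm, never from a script. Its argument "series" is a list of rows, each a list of 4 numbers: the shift along the tool's x, y, z in mm, then the turn about the tool's z in degrees. A call has 1 to 12 rows; each row shifts and turns the commanded pose from where the row before left it, along the tool's axes as they then stand; what a row does not reach is not made up. A row lasts 1/10 s, in which the tool goes at most 50 mm and 8.59 degrees, less where a joint would pass 70% of its speed; a pose out of reach is approached as far as the arm can. A call with a gripper value outside its range is refused whole. "grip" is the finger opening in mm, from 0 to 85.4, set as the call begins (left out, the last holds). The fingers move at their own pace and stop on an object; "squeeze" is the grip in N (left out, the last holds). Time passes only in rows, so rows that do not move let the fingers close. It gives the time, the measured TCP pose, the force and the opening at its end, in the units of the state.
- ctrl.observe(): the state, without advancing time (a new reading comes with each control period).
- ctrl.get_image(name): name is "scene" or "top"; returns the picture (420x560x3 uint8, blue, green, red); there is no depth.
- ctrl.calibration(name): a dict with "fov_y" (degrees; the focal length in pixels is half the picture's height over the tangent of half this angle, whatever the lens; pixels are square), "cx", "cy" (the principal point, pixels), "k1" (the pictures are not rectified: a ray, as slopes to the right and down, at radius r is drawn at 1 + k1 r^2 times it, then the intrinsics apply), "eye" and "attitude" of the camera in the world. Camera axes: x right, y down, z forward; pixel columns grow to the right and rows downward; lengths in m; the calibration is good to about 2 mm. A picture is of the moment at which its call begins. calibration takes no time and is no camera call.
- ctrl.job_done(): hands the job in, once; it reports no verdict.
The state is a dict: "t": time; "joint_pos": joint angles; "qd": joint speeds; "tau": joint torques, N m; "tcp_pos": TCP position; "orientation": TCP orientation; "wrist_force": force on the tool from outside, world axes, zero at the start; "moment": the same for the moment, N m; "gripper_width": opening from 0.0 (shut) to 1.0 (fully open).
Only numpy, scipy, OpenCV 4.12 (cv2) and the standard library are available. Lean on these libraries where they do the work, as an engineer would, in place of code of your own. Each camera call takes 0.05 s, during which the arm holds its last target. There are 200 camera calls.

TASK

Lay the table easel down flat: with a fingertip press the thumb tab on its right side so that the ratchet pawl comes free of the teeth, keep it pressed and push the board down past all the teeth until it lies level on the base, then let go so that the pawl springs home into the last slot. The picture is still wet, so do not touch it; do not raise the board or let it slam, and leave the other things on the table where they are.

Things in the scene. Friction and masses are not known exactly. Their poses are not given: they have to be found in the camera images.
- easel: wooden table easel, fixed to the table: base 270 x 372 x 24 mm, origin at the centre of its underside, x from its near, hinged edge to its far edge, y to its left. A plywood board 245 x 350 mm hinged on the near edge slopes up and away from the robot; on the right a toothed steel quadrant stands on the base (y = -0.19) and a steel pawl lever with a broad thumb tab sits on the board's right edge
- board (a joint): board angle above level, rad; 0 = level on the base's buffers, starts at 0.55 to 0.86. Teeth stop it every 0.10, the last at 0.26 (0.23 if pushed hard); then only the slot at 0. It starts at or up to 0.10 above a tooth. With the pawl in, pushing does not lower it past that tooth; with it free the stiff, damped hinge still holds the board where it is left, and lowering it takes about 5 N at the tab at 0.05 m/s, 15 N at 0.15 m/s
- pawl: the steel pawl: a bell-crank lever pivoted on the board's right edge, 87 mm up the slope from the hinge line (origin on the pivot's line, at the middle of the board's width), a chisel nose 6 mm wide in the teeth at one end and the thumb tab at the other; x up the slope
- pawl_turn (a joint): turn of the pawl lever on the board, rad: 0 = nose sprung home (up to 0.16 where it lies on the slope of a tooth), above 0.17 = nose clear of the teeth, 0.26 = tab fully pressed. The spring alone needs about 2.5 N at the tab, freeing the nose from a loaded tooth about 5 N; let go, it springs back, and drops fully into the last slot only with the board within 0.03 of level
- tab (a point): centre of the thumb tab's top face: dark ribbed steel plate, 46 mm along the slope, 55 across, 6 thick, right of the board near its upper end. Axes: x up the slope, y to the easel's left, z out of the face. Full press: 26 mm along -z. Released it is 185 mm up the slope from the hinge line, 34 mm out from it, 34 mm right of the board's edge. Board level: face 79 mm above the table released, 53 mm pressed
- hinge_point (a point): point of the hinge line beside the tab (same y in the easel's frame), 45 mm above the table; board and tab swing round it in the upright plane of the easel's x axis. Its own axes turn with the board: x up the slope
- painting: the wet picture, a green stained panel 209 (along the slope) x 334 mm, about 5 to 20 mm thick, held on the board; its right edge is 40 mm to the left of the tab's centre; not to be touched; origin at its centre on its back
- jar: glass jar of thinner, 72 mm across, 90 mm high, standing right of the easel's near end; bystander; origin at the centre of its underside
- tube: paint tube 116 mm long, 34 mm high, lying to the right of the easel's middle; bystander; origin at its underside
- bottle_tall: paint bottle with white top, 65 mm across, 154 mm high, at the left; bystander; origin at the centre of its underside
- bottle_brown: second such bottle, 156 mm high, at the left; bystander; origin at the centre of its underside
- mug: white mug with a spoon, 78 mm across, 136 mm high with the spoon, at the left; bystander; origin at the centre of its underside
- tape: roll of tape lying flat, 94 mm across, 25 mm high, at the left in front; bystander; origin at the centre of its underside

How it is judged:
By the outcome, as a careful person would: the job done as asked, in the order asked, and still so for the second after the job is handed in, with the robot touching nothing.
It also fails if it takes over 40 s, if anything falls off the work surface, if the arm or the gripper's body presses on something with over 40 N, if the wrist force passes 120 N, or if a joint passes its speed limit or range.

## Working session

There is one attempt and no reset: what is moved stays moved. The work goes in short steps, Python scripts to look and compute and a tool call to move; the robot and the scene stay as the last step left them, time stands still between calls to the robot, and variables do not carry over. Pictures are saved under pics/ and viewed, about 8 in all and at most 12, crops included, and the job is handed in when it is done.

Besides the shell and the picture viewer there is one more tool, called after "Request:" by a JSON object that holds its "op" and its "data", one argument or row to a line. jog_arm: Moves the arm, as the interface text tells. Its arguments: {"type":"object","properties":{"series":{"type":"array"},"grip":{"type":"number"},"squeeze":{"type":"number"}},"required":["series"]}

```bash
mkdir -p pics; ls; python3 - <<'E'
from plant import ctrl
import cv2
s=ctrl.observe();print({k:s[k] for k in('t','tcp_pos','orientation','wrist_force','gripper_width')})
for n in('scene','top'):
    cv2.imwrite(f'pics/{n}1.png',ctrl.get_image(n));print(ctrl.calibration(n))
E
```

```text
pics
{'t': 0.0, 'tcp_pos': array([ 0.22813833, -0.60820823,  0.23066166]), 'orientation': array([-6.03722313e-04,  9.83949042e-01,  1.78448630e-01, -7.55283444e-05]), 'wrist_force': array([-0.1591981 , -0.78633633,  0.34666655]), 'gripper_width': 0.9993032518841076}
{'fov_y': 46.53102101651717, 'cx': 287.7653276171671, 'cy': 197.14886912222258, 'k1': -0.14393424828335907, 'eye': array([-0.25614047,  0.69279646,  1.16196416]), 'attitude': array([ 0.14755384, -0.38871765,  0.84732202, -0.33041164])}
{'fov_y': 57.432615701094555, 'cx': 279.00068160566684, 'cy': 207.61688767861472, 'k1': -0.10120961410176002, 'eye': array([0.43420868, 0.02697876, 1.25703904]), 'attitude': array([ 0.00759477, -0.703455  ,  0.71055741, -0.01419655])}
```

View pics/scene1.png

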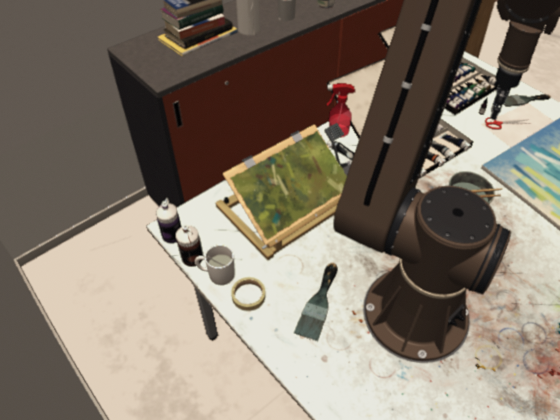

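View pics/top1.png

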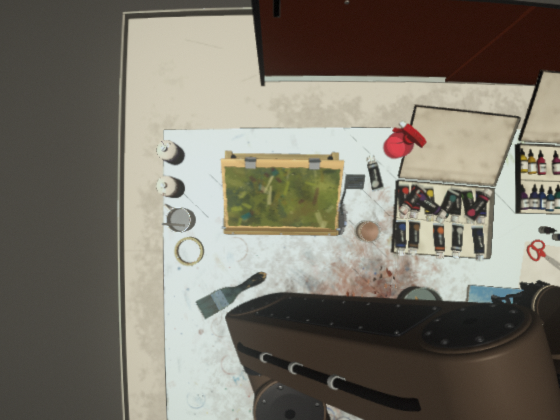

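The top view shows the easel (board from about (222,155) to (343,235)) and the dark tab near (355,181). The jar is at (369,231), the tube at (375,173) and the red spray at (400,142). In the scene view the tab is near (333,132). I'll zoom in on both.

```bash
python3 - <<'E'
import cv2,numpy as np
a=cv2.imread('pics/top1.png')[140:250,210:390]; b=cv2.imread('pics/scene1.png')[100:260,205:375]
a=cv2.resize(a,None,fx=4.4,fy=4.4,interpolation=3);cv2.imwrite('pics/topc.png',a)
cv2.imwrite('pics/scenec.png',cv2.resize(b,None,fx=3.7,fy=3.7,interpolation=3))
E
```

```text
(no output)
```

View pics/topc.png

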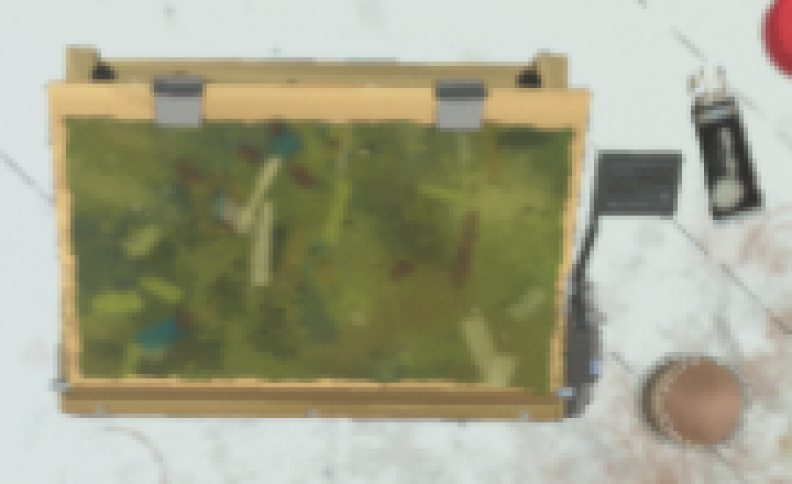

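View pics/scenec.png

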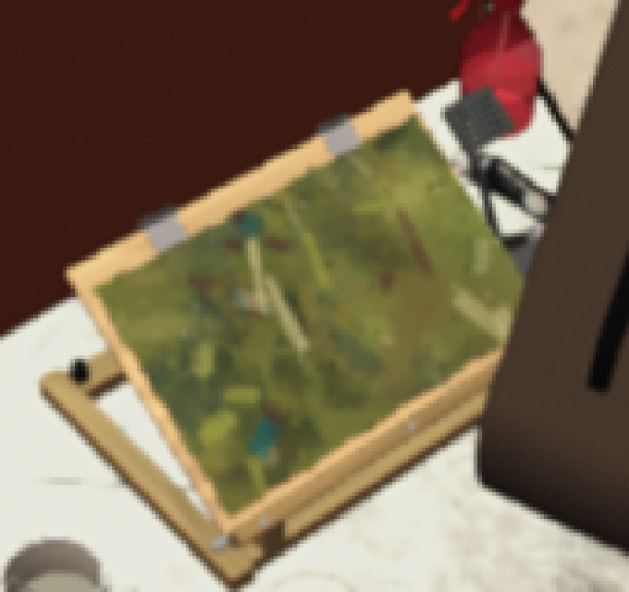

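```bash
cat > h.py <<'E'
import numpy as np,cv2
from plant import ctrl
from scipy.spatial.transform import Rotation as R
from scipy.optimize import least_squares
def proj(n,P):
    c=ctrl.calibration(n);q=c['attitude'];Rm=R.from_quat([*q[1:],q[0]])
    p=Rm.inv().apply(np.atleast_2d(P)-c['eye']);s=p[:,:2]/p[:,2:]
    s=s*(1+c['k1']*(s**2).sum(1,keepdims=True));f=210/np.tan(np.radians(c['fov_y']/2))
    return s*f+[c['cx'],c['cy']]
def easel(v,P):  # easel -> world
    return R.from_euler('z',v[2]).apply(P)+[v[0],v[1],0]
def slope(v,P):  # hinge axes (x up slope, y, z out) -> world
    return easel(v,R.from_euler('y',-v[3]).apply(P)+[v[4],0,.045])
tab=np.array([[.208,-.1815,.034],[.208,-.2365,.034],[.162,-.2365,.034],[.162,-.1815,.034]])
E
cat > fit.py <<'E'
from h import *
T=lambda a:np.array(a)/4.4+[210,140]-.4
S=lambda a:np.array(a)/3.7+[205,100]-.4
tt=T([[600,152],[682,153],[676,215],[599,213]]);ts=S([[446,118],[478,86],[514,130],[482,152]])
bt=T([[62,415],[563,418],[566,55],[68,46]]);bs=S([[232,585],[40,380]])
B=np.array([[-.135,.186,.024],[-.135,-.186,.024],[.135,-.186,.024],[.135,.186,.024]])
ut=T([[48,85],[592,90]]);us=S([[68,270],[410,92]])
def res(v):
    U=slope(v,np.array([[.245,.175,v[5]],[.245,-.175,v[5]]]));b=easel(v,B);t=slope(v,tab)
    return np.concatenate([(proj('top',t)-tt).ravel(),(proj('scene',t)-ts).ravel(),(proj('top',b)-bt).ravel(),
     (proj('scene',b[[0,3]]*1.)-bs).ravel(),(proj('top',U)-ut).ravel(),(proj('scene',U)-us).ravel(),[(v[4]+.135)/.005]])
r=least_squares(res,[.75,.05,0,.7,-.135,.01],loss='soft_l1')
print(r.x.round(4),r.cost);print(res(r.x).round(1))
v=r.x;np.save('v.npy',v)
print('tab',slope(v,[.185,-.209,.034]),'hinge',slope(v,[0,-.209,0]))
E
python3 fit.py
```

```text
[ 0.5211  0.0076 -0.0193  0.5065 -0.1214  0.0218] 13.662707582958138
[-0.1 -0.2  0.4 -0.2  0.   0.4 -1.3  0.6 -1.  -1.   3.   0.7  1.4  0.5
 -2.4  1.7 -0.7 -0.1  0.9  0.2  0.5 -0.5 -0.8  0.3  1.2 -1.9 -0.1 -1.
 -0.2 -0.1 -0.   0.1  0.2  0.3 -0.8 -1.   2.7]
tab [ 0.54097502 -0.20179261  0.16447964] hinge [ 0.39572434 -0.19898969  0.045     ]
```

```bash
cat >> fit.py <<'E'
# triangulate tab from centres, and each board corner
for n,a,b in [('tab',tt.mean(0),ts.mean(0)),('uL',ut[0],us[0]),('uR',ut[1],us[1]),('farL',bt[3],bs[1]),('nearL',bt[0],bs[0])]:
    q=least_squares(lambda p:np.r_[proj('top',p)[0]-a,proj('scene',p)[0]-b],[.5,0,.1]);print(n,q.x.round(4),q.fun.round(1))
imgs=[]
for n,(x,y,w,h),k in[('top',(210,140,180,110),4.4),('scene',(195,95,180,165),3.6)]:
    im=cv2.resize(cv2.imread(f'pics/{n}1.png')[y:y+h,x:x+w],None,fx=k,fy=k,interpolation=3)
    BO=np.array([[0,.175,v[5]],[0,-.175,v[5]],[.245,-.175,v[5]],[.245,.175,v[5]]])
    for P,c in[(slope(v,tab),(0,0,255)),(slope(v,BO),(255,0,0)),(easel(v,B),(255,0,255)),(easel(v,B*[1,1,0]),(255,255,0))]:
        cv2.polylines(im,[((proj(n,P)-[x,y]+.4)*k).astype(int)],True,c,1)
    cv2.imwrite(f'pics/ov_{n}.png',im);imgs.append(cv2.resize(im,(400,int(im.shape[0]*400/im.shape[1]))))
H=max(i.shape[0] for i in imgs)
cv2.imwrite('pics/ov.png',cv2.hconcat([cv2.copyMakeBorder(i,0,H-i.shape[0],0,0,0) for i in imgs]))
E
python3 fit.py
```

```text
[ 0.5211  0.0076 -0.0193  0.5065 -0.1214  0.0218] 13.662707582958138
[-0.1 -0.2  0.4 -0.2  0.   0.4 -1.3  0.6 -1.  -1.   3.   0.7  1.4  0.5
 -2.4  1.7 -0.7 -0.1  0.9  0.2  0.5 -0.5 -0.8  0.3  1.2 -1.9 -0.1 -1.
 -0.2 -0.1 -0.   0.1  0.2  0.3 -0.8 -1.   2.7]
tab [ 0.54097502 -0.20179261  0.16447964] hinge [ 0.39572434 -0.19898969  0.045     ]
tab [ 0.5417 -0.2018  0.1657] [-0.1 -0.1  0.2 -0. ]
uL [0.6067 0.1808 0.1839] [-0.2 -0.1  0.2  0. ]
uR [ 0.6001 -0.1709  0.178 ] [ 0.3  0.3 -0.5 -0. ]
farL [0.6622 0.1895 0.0162] [-0. -0.  0.  0.]
nearL [0.3909 0.1973 0.0142] [-0.6 -0.6  0.8  0.1]
```

View pics/ov_scene.png

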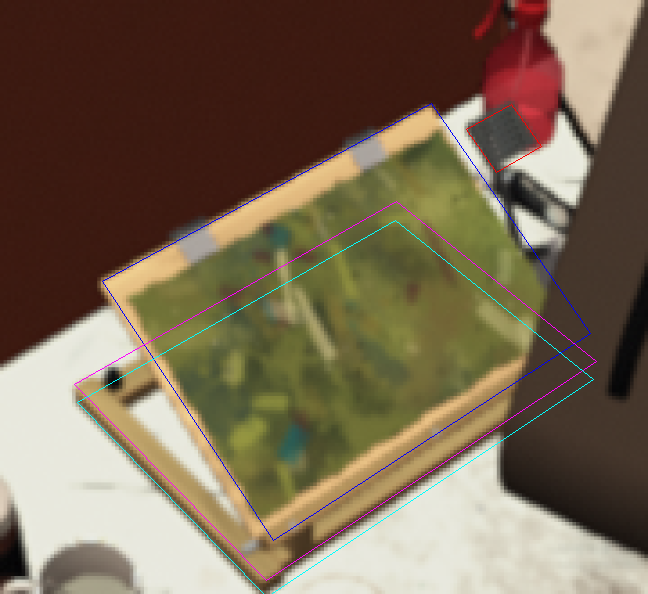

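```bash
cat > fit2.py <<'E'
exec(open('fit.py').read().split('r=least')[0])
def tabw(v):  # lever turn v[6] about pivot (87,0)
    P=R.from_euler('y',v[6]).apply(tab-[.087,0,0])+[.087,0,0];return slope(v,P)
def res(v,w=1):
    U=slope(v,np.array([[.245,.175,v[5]],[.245,-.175,v[5]]]));b=easel(v,B);t=tabw(v)
    return np.concatenate([(proj('top',t)-tt).ravel(),(proj('scene',t)-ts).ravel(),(proj('top',b[2:])-bt[2:]).ravel(),
     (proj('scene',b[[3]])-bs[1:]).ravel(),(proj('top',U)-ut).ravel(),(proj('scene',U)-us).ravel(),[(v[4]+.13)/.006,(v[5]-.01)/.004]])
r=least_squares(res,[.52,0,0,.6,-.13,.01,.08],bounds=([0,-1,-1,.53,-.15,-.01,0],[1,1,1,.88,-.1,.03,.17]),loss='soft_l1')
v=r.x;print(v.round(4),r.cost);print(r.fun.round(1));np.save('v.npy',v)
print('tab',tabw(v).mean(0),'hinge',slope(v,[0,-.209,0]),'level tab',slope(np.r_[v[:3],0,v[4:]],[.185,-.209,.008]))
def onz(px,z):
    return least_squares(lambda p:proj('top',np.r_[p,z])[0]-px,[.5,0]).x.round(3)
print('jar top',onz([369,231],.09),'tube',onz([375,173],.02),'spray .1',onz([397,148],.1),'nozzle .2',onz([405,133],.2))
q=least_squares(lambda p:np.r_[proj('top',p)[0]-[398,147],proj('scene',p)[0]-[340,118]],[.6,-.3,.1]);print(q.x,q.fun)
E
python3 fit2.py
```

```text
[ 0.5209  0.0073 -0.0203  0.5514 -0.1214  0.0098  0.0824] 9.673660411523487
[ 0.1 -0.5  0.5 -0.5  0.2  0.3 -1.1  0.6 -1.1 -1.2  2.9  0.5  1.6  0.1
 -2.3  1.3  0.6 -0.4 -0.7  0.3 -0.  -1.  -0.  -0.   0.   0.3  0.3  0.6
 -0.7 -0.6  1.4 -0. ]
tab [ 0.54141178 -0.20212038  0.16519423] hinge [ 0.39527929 -0.19914687  0.045     ] level tab [ 0.58024101 -0.20291048  0.053     ]
jar top [ 0.396 -0.259] tube [ 0.582 -0.3  ] spray .1 [ 0.65 -0.35] nozzle .2 [ 0.674 -0.341]
[ 0.66011052 -0.36066364  0.07111034] [-0.50086804 -0.47231905  0.78068472 -0.01607911]
```

The fit is good: the board is at about 0.55, the pawl rests at about 0.08 on a tooth slope, and the tab centre is at (0.541, -0.202, 0.165). Next I shut the fingers, align with the easel and move in above the tab.

Request:
{"op": "jog_arm", "data": {
  "series": [
    [0,0,-10,7.25],
    [0,0,-10,7.25],
    [0,0,0,7.25],
    [0,0,0,0],
    [0,0,0,0]
  ],
  "grip": 0,
  "squeeze": 20
}}

```text
t: 0.6
tcp_pos: [0.2282, -0.6083, 0.2509]
orientation: [-0.0, 1.0, -0.008, -0.0]
wrist_force: [-0.6, -0.1, -0.1]
gripper_width: 0.145
```

Request:
{"op": "jog_arm", "data": {
  "series": [
    [15,-20,0,0],
    [25,-35,0,0],
    [27,-38,0,0],
    [27,-38,0,0],
    [27,-38,0,0],
    [27,-38,0,0],
    [27,-38,0,0],
    [27,-38,0,0],
    [27,-38,0,0],
    [25,-35,0,0],
    [20,-25,0,0],
    [0,0,0,0]
  ]
}}

```text
t: 1.8
tcp_pos: [0.5121, -0.2304, 0.251]
orientation: [-0.0, 1.0, -0.007, 0.0]
wrist_force: [-0.6, -0.3, -0.3]
gripper_width: 0.005
```

Request:
{"op": "jog_arm", "data": {
  "series": [
    [12,-12,0,0],
    [12,-12,0,0],
    [0,0,25,0],
    [0,0,25,0],
    [0,0,13,0],
    [0,0,0,0]
  ]
}}

```text
t: 2.4
tcp_pos: [0.5338, -0.2095, 0.1867]
orientation: [-0.001, 1.0, -0.01, -0.001]
wrist_force: [-0.1, -0.1, 1.3]
gripper_width: 0.0
```

```bash
python3 - <<'E'
from h import *
s=ctrl.observe();print(s['tcp_pos'],s['wrist_force'],s['t'])
a=ctrl.get_image('top')[130:250,300:430];b=ctrl.get_image('scene')[90:210,270:400]
z=lambda i:cv2.resize(i,None,fx=3,fy=3,interpolation=3)
cv2.imwrite('pics/near.png',cv2.hconcat([z(a),z(b)]))
for n in('top','scene'):print(proj(n,s['tcp_pos']),((proj(n,s['tcp_pos'])-([300,130] if n=='top' else [270,90]))*3))
E
```

```text
[ 0.53382145 -0.20953128  0.18665304] [-0.07753827 -0.06459466  1.30293582] 2.4
[[359.05719078 183.18290381]] [[177.17157235 159.54871144]]
[[338.52231703 127.51411656]] [[205.56695109 112.54234967]]
```

View pics/near.png

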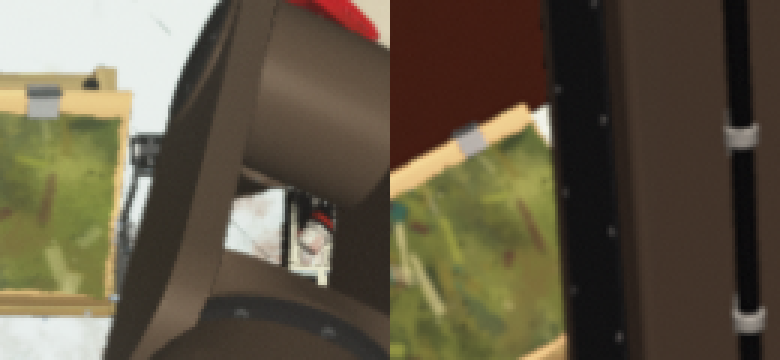

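The arm hides the tab in both views, but the TCP is where the fit wants it and the gripper is clear of the picture. I'll go on by force.

Request:
{"op": "jog_arm", "data": {
  "series": [
    [3,0,4,0],
    [0,0,4,0],
    [0,0,3,0],
    [0,0,2,0],
    [0,0,2,0],
    [0,0,0,0]
  ]
}}

```text
t: 3.1
tcp_pos: [0.5376, -0.21, 0.1732]
orientation: [-0.0, 1.0, -0.01, -0.0]
wrist_force: [0.8, 0.0, 1.8]
gripper_width: 0.001
```

Request:
{"op": "jog_arm", "data": {
  "series": [
    [0,0,2,0],
    [0,0,2,0],
    [0,0,0,0]
  ]
}}

```text
t: 3.4
tcp_pos: [0.5376, -0.2099, 0.1691]
orientation: [-0.0, 1.0, -0.01, -0.0]
wrist_force: [0.2, 0.0, 2.4]
gripper_width: -0.007
```

```bash
cat > path.py <<'E'
from h import *
v=np.load('v.npy');hx=slope(v,[0,-.209,0])[0]
def tcp(th,p,over=.002,off=-.005):  # plan TCP x,z: flat 22 mm tip on the tilted tab face
    c=R.from_euler('y',-th).apply(R.from_euler('y',p).apply([.098,0,.034])+[.087,0,0])+[hx,0,.045]
    t=np.tan(th-p);return np.array([c[0]+off,c[2]+abs(t)*.011+t*off-over])
for th,p in [(.551,.08),(.551,.17),(.551,.26)]+[(t,.26) for t in np.arange(.5,-.01,-.05)]:
    print(round(th,2),p,(tcp(th,p)*1000).round(1))
E
python3 path.py
```

```text
0.55 0.08 [536.3 166.4]
0.55 0.17 [542.7 159. ]
0.55 0.26 [548.5 151. ]
0.5 0.26 [553.7 142.5]
0.45 0.26 [558.4 133.9]
0.4 0.26 [562.7 125.1]
0.35 0.26 [566.6 116. ]
0.3 0.26 [570.  106.8]
0.25 0.26 [572.9  97.7]
0.2 0.26 [575.4  89.3]
0.15 0.26 [577.4  80.8]
0.1 0.26 [579.   72.2]
0.05 0.26 [580.1  63.6]
0.0 0.26 [580.7  54.9]
```

Request:
{"op": "jog_arm", "data": {
  "series": [
    [1,0,2,0],
    [2,0,3,0],
    [2,0,3,0],
    [0,0,0,0]
  ]
}}

```text
t: 3.8
tcp_pos: [0.5428, -0.21, 0.1608]
orientation: [-0.0, 1.0, -0.01, -0.0]
wrist_force: [1.8, -1.0, 4.1]
gripper_width: 0.003
```

Request:
{"op": "jog_arm", "data": {
  "series": [
    [2,0,3,0],
    [2,0,3,0],
    [2,0,3,0],
    [0,0,0,0]
  ]
}}

```text
t: 4.2
tcp_pos: [0.549, -0.2102, 0.152]
orientation: [-0.0, 1.0, -0.01, 0.0]
wrist_force: [2.2, 0.5, 4.5]
gripper_width: 0.003
```

Request:
{"op": "jog_arm", "data": {
  "series": [
    [1,0,2,0],
    [1,0,2,0],
    [1,0,2,0]
  ]
}}

```text
t: 4.5
tcp_pos: [0.5521, -0.2103, 0.1464]
orientation: [0.0, 1.0, -0.01, 0.0]
wrist_force: [3.4, -0.1, 6.9]
gripper_width: 0.001
```

Request:
{"op": "jog_arm", "data": {
  "series": [
    [1.5,0,3,0],
    [2,0,4,0],
    [2,0,4,0]
  ]
}}

```text
t: 4.8
tcp_pos: [0.5582, -0.2106, 0.1357]
orientation: [0.0, 1.0, -0.01, 0.001]
wrist_force: [4.3, 0.8, 9.1]
gripper_width: 0.003
```

Request:
{"op": "jog_arm", "data": {
  "series": [
    [2.5,0,4,0],
    [2.5,0,4,0],
    [2.5,0,4,0],
    [2,0,4,0]
  ]
}}

```text
t: 5.2
tcp_pos: [0.5667, -0.2106, 0.1192]
orientation: [0.0, 1.0, -0.01, 0.0]
wrist_force: [-0.1, -0.1, 5.6]
gripper_width: -0.003
```

```bash
python3 - <<'E'
from h import *
s=ctrl.observe();print(s['tcp_pos'],s['wrist_force'],s['moment'])
a=ctrl.get_image('top')[130:250,215:375];b=ctrl.get_image('scene')[95:255,205:335]
z=lambda i:cv2.resize(i,(400,400*i.shape[0]//i.shape[1]),interpolation=3)
a=z(a);b=z(b);H=max(a.shape[0],b.shape[0])
cv2.imwrite('pics/mid.png',cv2.hconcat([cv2.copyMakeBorder(i,0,H-i.shape[0],0,0,0) for i in(a,b)]))
E
```

```text
[ 0.56674852 -0.21062343  0.11917569] [-0.07837039 -0.08757346  5.61710069] [-0.14527377 -0.09918695 -0.01300447]
```

View pics/mid.png

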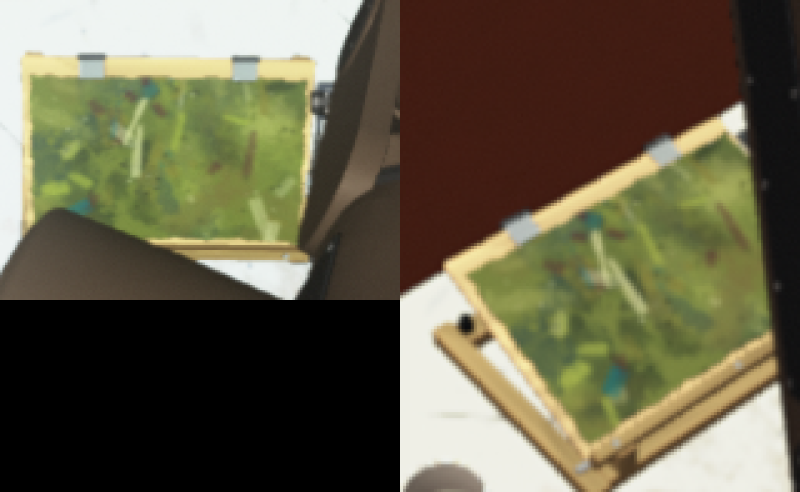

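The board's upper edge has dropped clearly, from scene (223,173) to about (220,180), and its gap to the base is smaller. The lever is against its stop while the board moves. Nothing else has shifted, so I go on.

Request:
{"op": "jog_arm", "data": {
  "series": [
    [2,0,4.5,0],
    [2,0,4.5,0],
    [2,0,4.5,0],
    [1.5,0,4.5,0],
    [1,0,4.5,0],
    [1,0,4.5,0],
    [1,0,4.5,0]
  ]
}}

```text
t: 6.0
tcp_pos: [0.5773, -0.2109, 0.0878]
orientation: [0.0, 1.0, -0.01, 0.0]
wrist_force: [2.3, 0.5, 7.6]
gripper_width: 0.003
```

Request:
{"op": "jog_arm", "data": {
  "series": [
    [1,0,4.5,0],
    [0.5,0,4.5,0],
    [0.5,0,4.5,0],
    [0,0,3,0],
    [0,0,3,0]
  ]
}}

```text
t: 6.5
tcp_pos: [0.5804, -0.2111, 0.0685]
orientation: [0.0, 1.0, -0.01, 0.001]
wrist_force: [6.4, 0.1, 4.7]
gripper_width: 0.002
```

Request:
{"op": "jog_arm", "data": {
  "series": [
    [0.5,0,3,0],
    [0.5,0,3,0],
    [0.5,0,3,0],
    [0,0,2,0]
  ]
}}

```text
t: 6.9
tcp_pos: [0.5813, -0.211, 0.0573]
orientation: [0.0, 1.0, -0.01, 0.001]
wrist_force: [5.8, -0.2, 6.2]
gripper_width: -0.001
```

Request:
{"op": "jog_arm", "data": {
  "series": [
    [0,0,1.5,0],
    [0,0,1,0]
  ]
}}

```text
t: 7.1
tcp_pos: [0.5817, -0.2111, 0.0556]
orientation: [0.0, 1.0, -0.01, 0.001]
wrist_force: [3.4, 2.3, 21.6]
gripper_width: -0.003
```

Request:
{"op": "jog_arm", "data": {
  "series": [
    [0,0,0.5,0],
    [0,0,0,0]
  ]
}}

```text
t: 7.3
tcp_pos: [0.5818, -0.2111, 0.0556]
orientation: [0.0, 1.0, -0.01, 0.001]
wrist_force: [2.8, 2.1, 22.3]
gripper_width: -0.001
```

```bash
python3 - <<'E'
from h import *
s=ctrl.observe();print(s['tcp_pos'],s['wrist_force'])
v=np.load('v.npy');b=ctrl.get_image('scene');x,y,w,h=205,95,130,160
im=cv2.resize(b[y:y+h,x:x+w],None,fx=3.7,fy=3.7,interpolation=3)
for th,c in((0,(0,0,255)),(.05,(255,0,0))):
    u=v.copy();u[3]=th;P=slope(u,np.array([[0,.175,v[5]],[0,-.175,v[5]],[.245,-.175,v[5]],[.245,.175,v[5]]]))
    cv2.polylines(im,[((proj('scene',P)-[x,y]+.4)*3.7).astype(int)],True,c,1)
cv2.imwrite('pics/lev.png',im)
E
```

```text
[ 0.58177573 -0.211142    0.05556057] [ 2.76928294  2.09657081 22.29787653]
```

View pics/lev.png

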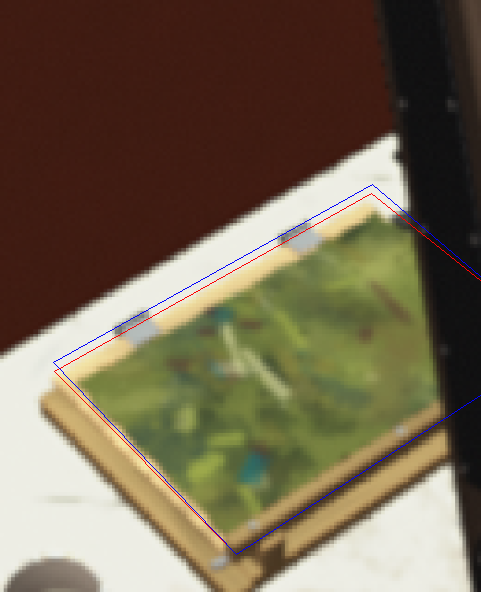

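The board lies at the level outline, marginally below it, and the force stands against the stop. Now I release slowly.

Request:
{"op": "jog_arm", "data": {
  "series": [
    [0,0,-2,0],
    [-0.5,0,-3,0],
    [-0.5,0,-4,0],
    [-0.5,0,-4,0],
    [-0.5,0,-4,0],
    [-0.5,0,-4,0],
    [0,0,-4,0],
    [0,0,-4,0],
    [0,0,-4,0],
    [0,0,-6,0],
    [0,0,-8,0]
  ]
}}

```text
t: 8.45
tcp_pos: [0.578, -0.2107, 0.1016]
orientation: [-0.0, 1.0, -0.01, -0.0]
wrist_force: [0.0, -0.3, -0.6]
gripper_width: -0.003
```

Request:
{"op": "jog_arm", "data": {
  "series": [
    [0,0,-20,0],
    [0,0,-40,0],
    [0,0,-40,0],
    [0,0,-30,0],
    [-20,30,0,0],
    [-27,38,0,0],
    [-27,38,0,0],
    [-27,38,0,0],
    [-27,38,0,0],
    [-27,38,0,0],
    [-27,38,0,0],
    [-27,38,0,0]
  ]
}}

```text
t: 9.65
tcp_pos: [0.3616, -0.5037, 0.232]
orientation: [0.0, 1.0, -0.01, 0.0]
wrist_force: [1.2, -0.3, 0.0]
gripper_width: -0.0
```

Request:
{"op": "jog_arm", "data": {
  "series": [
    [-27,38,0,0],
    [-27,38,0,0],
    [-27,38,0,0],
    [-10,15,0,0],
    [0,0,0,0],
    [0,0,0,0]
  ]
}}

```text
t: 10.25
tcp_pos: [0.2695, -0.6289, 0.2313]
orientation: [-0.0, 1.0, -0.011, 0.0]
wrist_force: [-0.9, 0.5, 0.3]
gripper_width: -0.001
```

```bash
python3 - <<'E'
from h import *
s=ctrl.observe();print(s['tcp_pos'],s['wrist_force'],s['t'])
v=np.load('v.npy').copy();v[3]=0
O=[]
for n,(x,y,w,h) in(('top',(215,130,175,130)),('scene',(205,95,170,160))):
    im=cv2.resize(ctrl.get_image(n)[y:y+h,x:x+w],(400,400*h//w),interpolation=3);k=400/w
    for p,c in((0,(0,0,255)),(.26,(255,0,0))):
        P=slope(v,R.from_euler('y',p).apply(tab-[.087,0,0])+[.087,0,0])
        cv2.polylines(im,[((proj(n,P)-[x,y]+.4)*k).astype(int)],True,c,1)
    O.append(im)
H=max(i.shape[0] for i in O)
cv2.imwrite('pics/end.png',cv2.hconcat([cv2.copyMakeBorder(i,0,H-i.shape[0],0,0,0) for i in O]))
E
```

```text
[ 0.26948888 -0.62891203  0.23133677] [-0.91281954  0.51540019  0.2932568 ] 10.25
```

View pics/end.png

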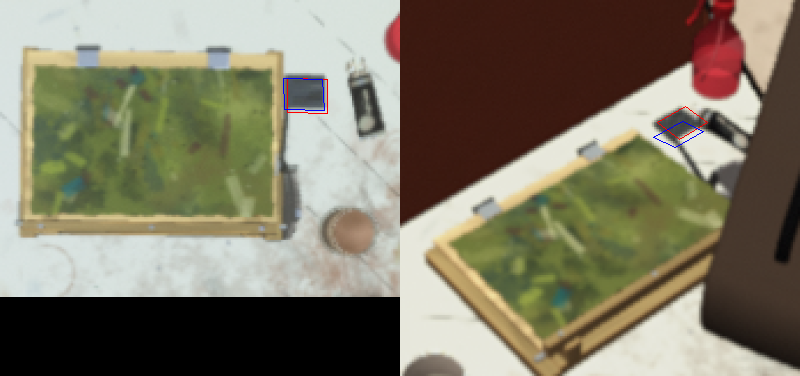

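```bash
python3 - <<'E'
from h import *
q=least_squares(lambda p:np.r_[proj('top',p)[0]-[348.4-.4,170.2-.4],proj('scene',p)[0]-[323.6,147.3]],[.58,-.2,.08]);print(q.x,q.fun)
E
```

```text
[ 0.58558122 -0.20157936  0.07309304] [ 0.30778917  0.29133799 -0.45421689 -0.00584388]
```

The tab sits near its released outline: about (305,92) in the left crop and (680,124) in the right. My rough height for it is 73 mm against 79 mm expected, so I check closer.

```bash
python3 - <<'E'
from h import *
a=ctrl.get_image('top')[155:187,325:375];b=ctrl.get_image('scene')[130:162,300:350]
cv2.imwrite('pics/tabz.png',cv2.vconcat([cv2.resize(i,None,fx=9,fy=9,interpolation=3) for i in(a,b)]))
v=np.load('v.npy').copy();v[3]=0
for n,o in(('top',(325,155)),('scene',(300,130))):
  for p in(0,.08,.16):
    P=slope(v,R.from_euler('y',p).apply(tab-[.087,0,0])+[.087,0,0]);print(n,p,((proj(n,P)-o+.5)*9).round().tolist())
E
```

```text
top 0 [[143.0, 86.0], [301.0, 88.0], [301.0, 221.0], [142.0, 219.0]]
top 0.08 [[138.0, 83.0], [295.0, 86.0], [297.0, 216.0], [139.0, 214.0]]
top 0.16 [[133.0, 83.0], [289.0, 86.0], [293.0, 212.0], [136.0, 210.0]]
scene 0 [[130.0, 153.0], [239.0, 92.0], [323.0, 155.0], [214.0, 218.0]]
scene 0.08 [[124.0, 170.0], [233.0, 108.0], [317.0, 164.0], [208.0, 227.0]]
scene 0.16 [[120.0, 187.0], [228.0, 126.0], [312.0, 174.0], [203.0, 237.0]]
```

View pics/tabz.png

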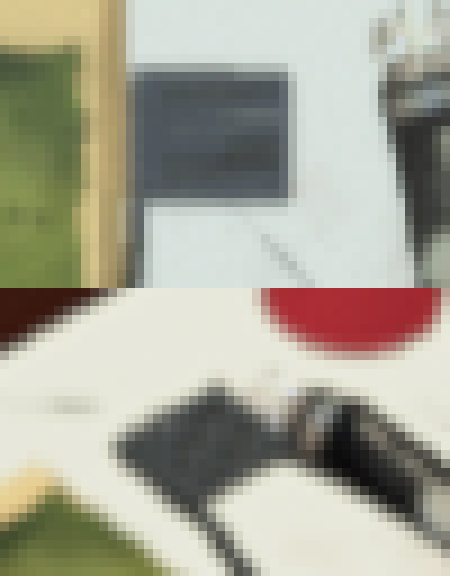

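The tab's apparent shape in the top view, 160 x 136 px, matches the released pose (158 x 133 predicted). The 6 mm height deficit is the camera bias: base corners known to be 24 mm high triangulated at 14 to 16 mm. Corrected, the tab is at about 80 mm, so the pawl is home.

```bash
python3 -c "
from plant import ctrl
print(ctrl.job_done())"
```

```text
the job is handed in; nothing more can be done
None
```

The easel's board is lying level on its base and the thumb tab is released. I handed the job in after about 10 s of robot time. I pressed the tab with the shut fingertips and kept it pressed while I swung the board down at about 0.05 m/s. I slowed for the end, held it against the buffers at about 22 N, then let the tab up slowly and backed the arm away.

**Checks that agreed:**
- **Level:** the push force rose sharply at a fingertip height of 55.6 mm, where my path put the level board. The picture showed the board on its level outline.
- **Forces:** the largest reading was about 22 N, and it fell to zero after release.
- **Other things:** the jar, tube and painting looked unmoved in the last pictures. I did not check the mug, bottles and tape at the left afterwards, but the arm worked only on the right.

**Check that disagreed:** the tab's height measured from the cameras came out at 73 mm, against 79 mm for a fully released tab. I put this down to camera bias, because base corners known to be 24 mm high measured 14–16 mm in the first pictures. With that correction the tab is at about 80 mm, so I take the pawl to be home in the last slot. I could not see the pawl nose itself.

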